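Set the roller mixer's speed dial and start it

ROBOT

A 6-joint arm with a two-finger parallel gripper is mounted at the origin on the work surface. World frame = base frame: x ahead of the robot, y to its left, z up, the work surface at z = 0. Lengths are in m, angles in rad, forces in N, time in s.
With the tool pointing down it reaches from about 0.2 to 0.875 m from the base axis. Payload 3.4 kg.
Tool frame: the origin (TCP) lies between the finger pads; the fingertips stand 25 mm ahead of it and the grasp point (between the pads) lies 6 mm ahead of it (r.nose_length is the z of the fingertips in the tool frame, in m); z points along the fingers, x is the direction in which the jaws open and shut, and the axes are right-handed (so a half turn about z gives the same grasp; the last joint's range is limited). The gripper opens to 94 mm and grips with 3 to 60 N. Pads are 16 mm wide; open, the fingers measure 119 mm over their backs; the gripper's body (75 mm by 177 mm) begins 78 mm behind the grasp point.
Start: joints at [1.057, 0.276, 1.505, -0, 1.361, -0.121], TCP at [0.22, 0.531, 0.23] pointing down, gripper open.
Joint ranges: [-2.89, 2.89], [-0.75, 2.08], [0.22, 2.7], [-1.18, 4.32], [0.11, 2.71], [-2.7, 2.7]. Speed limits (rad/s): [2.57, 2.57, 3.14, 3.14, 3.14, 3.14].

INTERFACE

Orientations are given as a unit quaternion [w, x, y, z].
In Python, from plant import r, gripper_to, inverse_kinematics, vision, models, telemetry gives the robot as it stands. Calls block until the motion is done:
- r.move_to(position, orientation): joint-space move of the TCP to a pose.
- r.move_l(position, rot=None, vel=0.15, guard=None): straight line of the TCP; rot=None keeps the orientation; vel is the mean speed in m/s. With guard (N) it stops when the force on the tool has changed by that much, and returns True; else False.
- r.movej(angles): joint-space move.
- gripper_to(opening, f_grip=None): finger opening in m; f_grip is the grip in N (None keeps the last); returns when the fingers have stopped.
- r.hold(seconds).
- inverse_kinematics(position, orientation): joint angles nearest the present ones, or None.
- vision.snapshot(name): name is "scene" or "top" or "wrist"; returns the picture (384x512x3 uint8, red, green, blue); there is no depth.
- vision.get_calibration(name): a dict with "fx", "fy", "cx", "cy" (pixels), "position" and "orientation" of the camera in the world. Camera axes: x right, y down, z forward; pixel columns grow to the right and rows downward; lengths in m; the calibration is good to about 2 mm. A picture is of the moment at which its call begins: read the wrist's pose just before it. get_calibration takes no time and is no camera call; for the wrist camera it gives the pose at the moment of the call.
A pose or a line that the arm cannot do raises r.PlanningError and nothing moves.
- r.sign_off(): hands the job in, once; it reports no verdict.
Trained networks look in the newest picture that a camera, given by its name, has taken for a name from the list of things; names that differ only in an ending like _2 or _b are one class to them, and where a whole thing is asked for, a point or a joint stands for the part that bears it (a point fixed in the world has none). Each returns a list of dicts, best first, with "score" (0 to 1); they miss things now and then, are a little off and sometimes report something else, mostly with a low value. They report only what shows in the picture. A call takes as long as a camera call.
- models.boxes_of(thing, camera): "at" ([x, y, z] in m, in world coordinates, good to about 4 mm: the middle of the surface that is visible of it).
- models.regions_of(thing, camera): "pixels" (384x512 bool, what is visible of it).
- models.mark_of(thing, camera): "at" ([x, y, z] in m, in world coordinates, good to about 4 mm: a listed point, or the origin of a listed thing).
Readings, each from a call of its own:
- telemetry.current_t(): time.
- telemetry.current_joints(): joint angles.
- telemetry.current_dq(): joint speeds.
- telemetry.current_joint_efforts(): joint torques, N m.
- telemetry.current_ee_pos(): TCP position.
- telemetry.current_tool_rot(): TCP orientation.
- telemetry.current_wrist_force(): force on the tool from outside, world axes, zero at the start.
- telemetry.current_torque(): the same for the moment, N m.
- telemetry.current_opening(): finger opening in m.
Only numpy, scipy, OpenCV 4.12 (cv2) and the standard library are available. Lean on these libraries where they do the work, as an engineer would, in place of code of your own. Each camera call takes 0.05 s, during which the arm holds its last target. There are 200 camera calls.

TASK

Turn the speed dial of the tube roller mixer until the white index mark on the dial lines up with the one long line on the scale ring around it, pushing the side of the dial's upright fin with a fingertip, from one side at a time. Then press the start button fully in and let it spring back, leaving the dial on the line. Do not pinch the fin, do not press the button before the dial is set, and leave the tubes, jar, bottle and box where they are.

Things in the scene. Friction and masses are not known exactly. Their poses are not given: they have to be found in the camera images.
- mixer: Tube roller mixer, white plastic, fixed to the bench. Origin on the bench under the dial's axis; its x axis points to the side away from the robot at yaw 0, y to the rollers, z up. The control end is a flat-topped block 235 (x -90 to +145) by 180 (y -90 to +90) mm, 70 mm high; the roller bed lies at y 90 to 315 mm, its five dark rollers' tops 80 mm above the bench, with an end cheek 95 mm high.
- dial_axis (a point): Centre of the dial, on its turning axis, on the flat upper face of the dial's disc, 80 mm above the bench. The black disc is 120 mm across and 6 mm thick and has only the fin (and a flat 4 mm hub cap 22 mm across) on it. It lies on the scale ring.
- speed_dial (a joint): Angle of the dial about the upright axis, rad, growing counter-clockwise as seen from above; at 0 the index mark points along the mixer's -x axis. Stops at -2.6 and 2.6. The dial has a steady friction of 0.1 N m (about 3 N at the fin) and stays where it is left. The joint starts between 0.9 and 1.9, and the target is always clockwise of it (seen from above), 0.7 to 2.9 rad away.
- index_mark (a point): Outer end of the white index mark, at the rim of the dial's disc, 60 mm from the axis, 80 mm above the bench. The mark is a 4 mm wide radial line which runs in from the rim to the fin and on along the fin's top.
- fin_top (a point): Middle of the top edge of the dial's fin, 30 mm from the axis, 106 mm above the bench. The fin is a black upright blade on the dial, in the direction of the index mark: 12 mm thick (6 mm either side of the mark's line), reaching from 14 to 46 mm from the axis, rising 26 mm above the disc. Its two halves: speed_dial_c1, whose outer face is pushed to turn the dial clockwise, and speed_dial_c2, pushed to turn it counter-clockwise.
- target_line (a point): Inner end of the target line of the scale ring, 60 mm from the dial's axis, 74 mm above the bench; the index mark lies right at it (in plan) when the dial is set. The ring is a fixed flat aluminium disc 168 mm across, top 74 mm above the bench, with 20 evenly spaced black radial lines (18 degrees apart); the target is the only long one (20 mm long, 4 mm wide), the others are 7 mm long and 1.5 mm wide.
- start_button_top (a point): Centre of the top face of the start button: a white round push button 28 mm across in a grey round housing 44 mm across, on the control end beyond the dial, at x +115, y -35 mm of the mixer; pressed straight down. The top face, out, is about 92 mm above the bench, the housing's rim 82 mm.
- start_button (a joint): Travel of the start button, m: 0 out, 0.006 fully in. A spring pushes it out again; fully in takes 5 N.
- tube_a: Capped sample tube lying on the rollers, 16 mm thick, 100 mm long, loose; origin at its middle.
- tube_b: Second capped sample tube on the rollers, like the first, nearer the far side.
- stand_tube_a: Upright capped tube on the bench beside the control end, 34 mm thick, 115 mm tall, loose; origin under its centre.
- stand_tube_b: Second upright tube beside the control end, like the first, farther from the robot.
- specimen_jar: Small amber jar with a blue cap, standing on the control end beside the start button, 32 mm thick, 42 mm tall, loose; origin under its centre.
- gel_bottle: Hand gel bottle standing on the bench at the right, 64 mm thick, 160 mm tall, loose; origin under its centre.
- glove_box: Green box on the bench at the left, 120 x 230 x 75 mm, loose; origin under its centre.

How it is judged:
On the way, in this order (a step that is already met when the one before it is completed fails the run):
1. the dial's index mark is on the long line, button out (horizontal distance between index_mark and target_line below 0.0035 m and value of joint start_button below 0.002 m and velocity of joint speed_dial between -0.05 and 0.05 rad/s), for 0.3 s.
2. the start button is pressed in (value of joint start_button above 0.0045 m), for 0.05 s.
At the end, for the whole second after the job is handed in: the dial rests with the index mark within 3.5 mm (in plan) of the long line's inner end, the start button has been pressed at least 4.5 mm after that and is out again, and every loose thing is within 30 mm of where it stood (horizontal distance between index_mark and target_line below 0.0035 m and value of joint start_button below 0.001 m and velocity of joint speed_dial between -0.02 and 0.02 rad/s and distance of each of tube_a, tube_b, stand_tube_a, stand_tube_b, specimen_jar, gel_bottle, glove_box from where it was at the start of the episode below 0.03 m); the robot touches nothing.
It fails at once if the button is pressed while the dial is off the line (value of joint start_button above 0.003 m and not (horizontal distance between index_mark and target_line below 0.0035 m)).
It fails at once if the fin is pinched: both its halves are pushed at once with 2 N or more (contact force between each of speed_dial_c1, speed_dial_c2 and the fingers above 2 N).
It fails at once if a bystander is moved by 30 mm or more, lifted or knocked over (distance of any of tube_a, tube_b, stand_tube_a, stand_tube_b, specimen_jar, gel_bottle, glove_box from where it was at the start of the episode above 0.03 m or angle between any of stand_tube_a, stand_tube_b, specimen_jar, gel_bottle, glove_box's own z axis and vertical above 0.5 rad).
It also fails if it takes over 51 s, if anything falls off the work surface, if the arm or the gripper's body presses on something with over 40 N, if the wrist force passes 120 N, or if a joint passes its speed limit or range.

## Working session

There is one attempt and no reset: what is moved stays moved. The work goes in short steps, each a Python script; the robot and the scene stay as the last script left them, time stands still between calls to the robot, and variables do not carry over. Pictures are saved under pics/ and viewed, about 8 in all and at most 12, crops included, and the job is handed in when it is done.

```bash
ls; mkdir -p pics
python3 - <<'E'
from plant import r, vision, models, telemetry
import cv2, numpy as np
for c in ("scene","top"):
    im=vision.snapshot(c); cv2.imwrite(f"pics/{c}0.png",im[:,:,::-1])
    k=vision.get_calibration(c); print(c,k)
    for t in ("dial_axis","index_mark","fin_top","target_line","start_button_top","mixer","specimen_jar","stand_tube_a"):
        print(t,[(np.round(d["at"],4).tolist(),round(d["score"],2)) for d in models.mark_of(t,c)[:3]])
print(telemetry.current_t(), telemetry.current_tool_rot(), r.nose_length)
E
```

```text
pics
scene {'fx': 394.10354158944335, 'fy': 394.10354158944335, 'cx': 251.8239628935226, 'cy': 187.26814208114797, 'position': array([ 1.16964818, -0.34992545,  1.02034685]), 'orientation': array([-0.27365964,  0.82757061,  0.46552322, -0.15337998])}
dial_axis [([0.5232, -0.1243, 0.082], 0.77)]
index_mark [([0.4953, -0.1763, 0.0804], 0.91), ([0.4596, -0.1218, 0.0745], 0.57)]
fin_top [([0.5076, -0.1522, 0.1023], 0.56)]
target_line [([0.4609, -0.1215, 0.0731], 0.68)]
start_button_top [([0.4587, -0.1189, 0.0742], 0.63), ([0.6335, -0.1689, 0.0929], 0.49)]
mixer [([0.6491, -0.0696, 0.07], 0.55)]
specimen_jar [([0.6482, -0.0672, 0.0694], 0.7), ([0.6341, -0.1684, 0.0886], 0.39)]
stand_tube_a [([0.5978, -0.2821, 0.0028], 0.83), ([0.4949, -0.2488, 0.0005], 0.75)]
top {'fx': 412.25475015212595, 'fy': 412.25475015212595, 'cx': 252.41896614124306, 'cy': 198.9936865596971, 'position': array([0.44128009, 0.02752912, 1.25746041]), 'orientation': array([ 0.02699096, -0.7001398 ,  0.71260098, -0.03571552])}
dial_axis [([0.5241, -0.1279, 0.0758], 0.73)]
index_mark [([0.4952, -0.1777, 0.0797], 0.64)]
fin_top [([0.5061, -0.1502, 0.1047], 0.9)]
target_line [([0.4609, -0.1194, 0.0719], 0.64)]
start_button_top [([0.6349, -0.168, 0.0946], 0.46)]
mixer [([0.5215, -0.1258, -0.0031], 0.82), ([0.4115, 0.5146, -0.0031], 0.71)]
specimen_jar [([0.6434, -0.0721, 0.065], 0.51)]
stand_tube_a [([0.495, -0.2517, -0.0005], 0.68), ([0.596, -0.282, -0.0022], 0.48)]
0.9 [-3.79546002e-05  8.31479906e-01  5.55554821e-01  7.09797759e-05] 0.025
```

View pictures.

Run:
```python
import cv2,numpy as np
a=cv2.imread("pics/scene0.png");b=cv2.imread("pics/top0.png")
cv2.imwrite("pics/a.png",np.vstack([np.hstack([cv2.resize(a,(400,300)),cv2.resize(b,(400,300))])]))
k=b[215:330,180:330] if 0 else b
cv2.imwrite("pics/b.png",cv2.resize(b[180:330,225:425],(800,600),interpolation=cv2.INTER_CUBIC))
```

```text
(no output)
```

View pics/a.png

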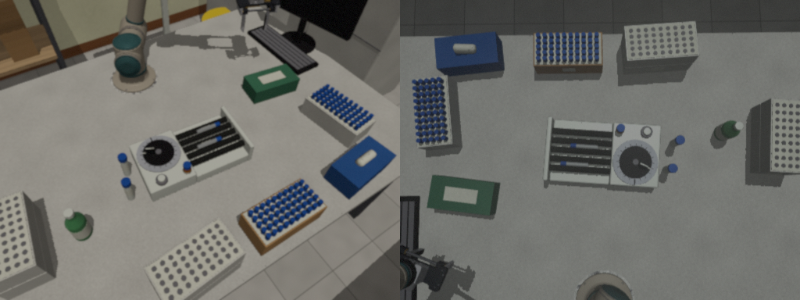

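Run:
```python
import cv2
b=cv2.imread("pics/top0.png")
cv2.imwrite("pics/b.png",cv2.resize(b[145:265,250:370],(600,600),interpolation=cv2.INTER_CUBIC))
```

```text
(no output)
```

View pics/b.png

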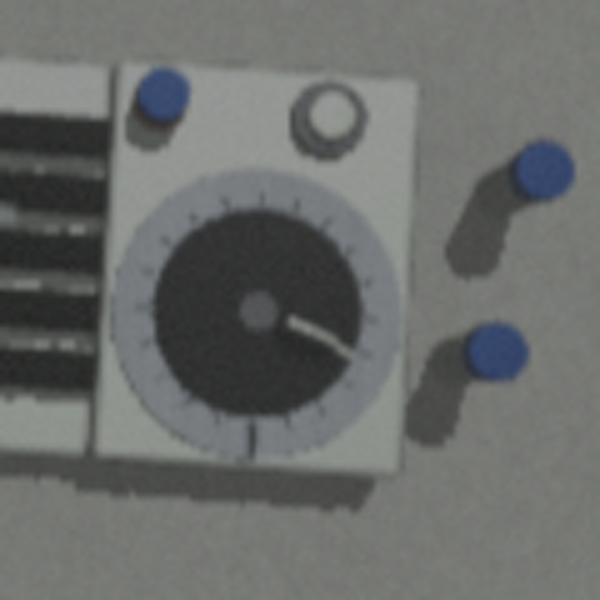

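The long target line is on the robot's side, near crop (252,438). The mark is at crop (352,358). Both agree with the networks, so the turn needed is about 67° clockwise. Next I'll close the fingers, hover and take a close look.

```bash
cat > h.py <<'E'
from plant import r, gripper_to, inverse_kinematics, vision, models, telemetry
import numpy as np, cv2
from scipy.spatial.transform import Rotation as R
def down(yaw): return [0,np.cos(yaw/2),np.sin(yaw/2),0]
def look(cam,name,things=("dial_axis","index_mark","target_line","start_button_top")):
    k=vision.get_calibration(cam); im=vision.snapshot(cam); cv2.imwrite(f"pics/{name}.png",im[:,:,::-1])
    out={}
    for t in things:
        m=models.mark_of(t,cam); print(t,[(np.round(d["at"],4).tolist(),round(d["score"],2)) for d in m[:2]])
        if m: out[t]=np.array(m[0]["at"])
    return im,k,out
def px2w(k,p,z):
    w,x,y,q=k["orientation"]; d=R.from_quat([x,y,q,w]).apply([(p[0]-k["cx"])/k["fx"],(p[1]-k["cy"])/k["fy"],1])
    return k["position"]+d*(z-k["position"][2])/d[2]
def rectify(im,k,c,z=.077,half=.1,n=600):
    """Metric plan view at height z: column grows with +x, row with -y."""
    w,x,y,q=k["orientation"]; Rm=R.from_quat([x,y,q,w]).as_matrix()
    W=np.array([[c[0]+sx*half,c[1]+sy*half,z] for sx,sy in ((-1,1),(1,1),(1,-1),(-1,-1))])
    p=(W-k["position"])@Rm; uv=np.c_[p[:,0]/p[:,2]*k["fx"]+k["cx"],p[:,1]/p[:,2]*k["fy"]+k["cy"]].astype(np.float32)
    H=cv2.getPerspectiveTransform(uv,np.float32([[0,0],[n,0],[n,n],[0,n]]))
    return cv2.warpPerspective(im[:,:,::-1],H,(n,n))
E
python3 - <<'E'
from h import *
r.move_to([0.50,-0.12,0.30],down(np.radians(30))); gripper_to(0.0,20)
im,k,o=look("wrist","w1"); print(k["position"],telemetry.current_t(),telemetry.current_opening())
cv2.imwrite("pics/w1r.png",np.hstack([cv2.resize(im[:,:,::-1],(400,300)),cv2.resize(rectify(im,k,[.5235,-.126]),(300,300))]))
E
```

```text
dial_axis [([0.5233, -0.1256, 0.0813], 0.65)]
index_mark [([0.4925, -0.1785, 0.0843], 0.92)]
target_line [([0.4621, -0.1188, 0.0714], 0.97), ([0.519, -0.1252, 0.0017], 0.3)]
start_button_top [([0.629, -0.1623, 0.0902], 0.68)]
[ 0.46044203 -0.05140801  0.45348603] 5.0917 0.0006707237379716386
```

View pics/w1r.png

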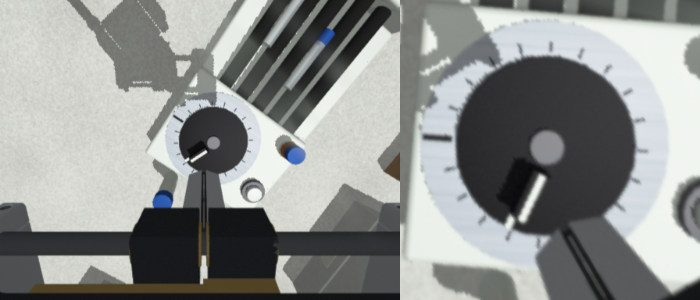

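The wrist view (plan crop) shows the axis at (547,147), the long line at (437,137), giving about 174.5°, and the mark at about -119°. The jar, tubes and button are all clear of the fin. I'll push round and stop a few degrees short.

```bash
cat >> h.py <<'E'
C=np.array([.5233,-.1257]); Z=.112
def fpose(phi,gap,z=Z,rad=.030,side=1):
    """TCP beside the fin at dial direction phi (deg), finger side face `gap` m off the fin's face."""
    a=np.radians(phi); u=np.array([np.cos(a),np.sin(a)]); t=np.array([-u[1],u[0]])
    p=C+rad*u+side*(.006+.008+gap)*t
    return [*p,z], down(a+np.pi)
def arc(phis,side=1,vel=.05):
    for f in phis:
        p,q=fpose(f,0,side=side); r.move_l(p,rot=q,vel=vel)
E
python3 - <<'E'
from h import *
p,q=fpose(-119,.014,.16); r.move_to(p,q)
p,q=fpose(-119,.014); r.move_l(p,vel=.1)
print(telemetry.current_wrist_force(),telemetry.current_t())
arc(np.linspace(-119,-179,11))
print(telemetry.current_wrist_force(),telemetry.current_t(),telemetry.current_ee_pos())
p,q=fpose(-179,.008); r.move_l(p,vel=.1)
r.move_l([*p[:2],.17],vel=.2)
im,k,o=look("wrist","w2"); print(telemetry.current_t())
cv2.imwrite("pics/w2r.png",np.hstack([rectify(im,k,C),]))
E
```

```text
[ 0.35480056 -0.05843658  0.21300332] 6.375
[-1.16117697 -1.7157334   0.33609313] 9.3917 [ 0.49342186 -0.1399224   0.11190063]
dial_axis [([0.5222, -0.1229, 0.0803], 0.83), ([0.522, -0.1272, 0.0036], 0.18)]
index_mark [([0.4604, -0.1291, 0.0851], 0.6)]
target_line [([0.4614, -0.1169, 0.0777], 0.92)]
start_button_top [([0.63, -0.1618, 0.0913], 0.85)]
10.3333
```

View pics/w2r.png

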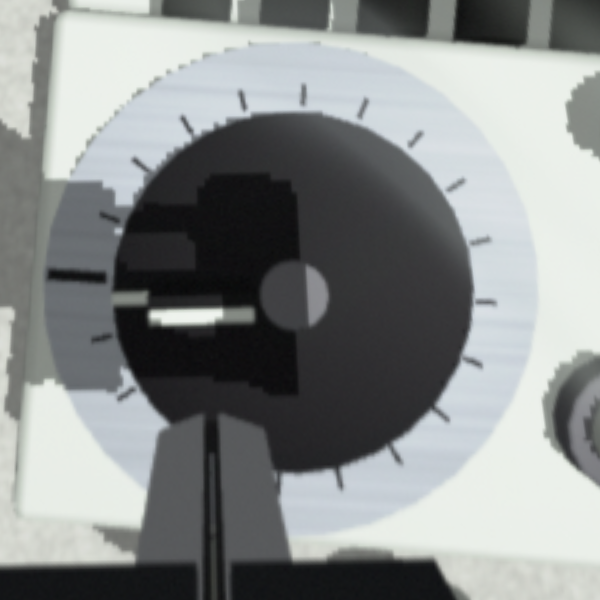

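The mark (130,298) is about 6° short of the long line (77,276). From the line and its opposite tick, the target direction is 176.4°; the dial stands at about 182.5°. I'll push the remaining 6°.

Run:
```python
from h import *
p,q=fpose(-179,.010); r.move_l(p,vel=.15)
arc(np.linspace(-179,-184.9,3),vel=.03); r.hold(.2)
p,q=fpose(-184.9,.008); r.move_l(p,vel=.1)
r.move_l([*p[:2],.17],vel=.2)
# look from higher, tool moved aside to keep its shadow away
r.move_to([.57,-.17,.24],down(np.radians(-5)))
im,k,o=look("wrist","w3"); print(telemetry.current_t())
cv2.imwrite("pics/w3r.png",rectify(im,k,C,z=.080))
```

```text
dial_axis [([0.5214, -0.1233, 0.0789], 0.58)]
index_mark [([0.461, -0.124, 0.0833], 0.56)]
target_line [([0.4601, -0.1195, 0.0741], 0.73)]
start_button_top [([0.6319, -0.1628, 0.091], 0.71)]
13.5
```

View pics/w3r.png

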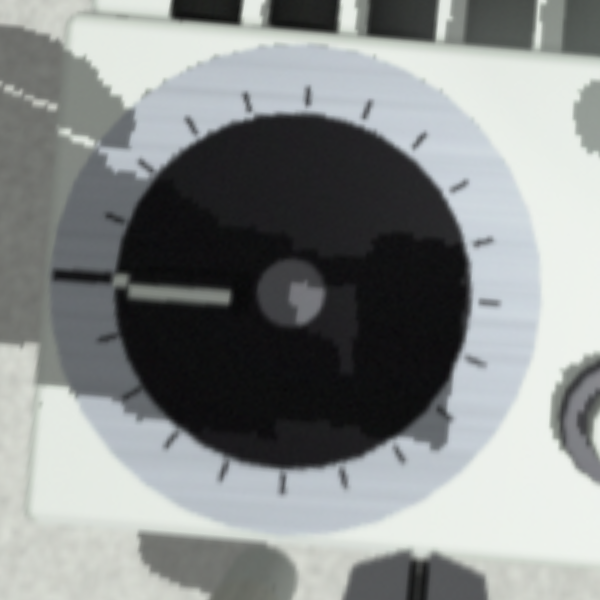

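The mark (121,280) now sits at the line's inner end (112,277), within about 0.5° (under 1 mm). Next I'll press the button.

Run:
```python
from h import *
b=[.6345,-.1665]
r.move_to([*b,.14],down(np.radians(-5)))
h=r.move_l([*b,.107],vel=.03,guard=9)
r.hold(.2); print(h,telemetry.current_ee_pos(),telemetry.current_wrist_force())
r.move_l([*b,.16],vel=.1)
r.move_to([.57,-.17,.26],down(np.radians(-5)))
im,k,o=look("wrist","w4"); print(telemetry.current_t())
cv2.imwrite("pics/w4r.png",np.hstack([cv2.resize(rectify(im,k,C,z=.080),(400,400)),cv2.resize(im[:,:,::-1],(400,400))]))
```

```text
True [ 0.63429212 -0.16643721  0.11130191] [-1.04517882  0.27895948  6.03427303]
dial_axis [([0.5216, -0.1244, 0.0794], 0.73)]
index_mark [([0.4588, -0.1221, 0.0822], 0.87)]
target_line [([0.4589, -0.119, 0.0743], 0.76), ([0.459, -0.1206, 0.0856], 0.6)]
start_button_top [([0.6239, -0.1629, 0.0938], 0.6), ([0.6444, -0.0704, 0.0685], 0.35)]
16.6
```

View pics/w4r.png

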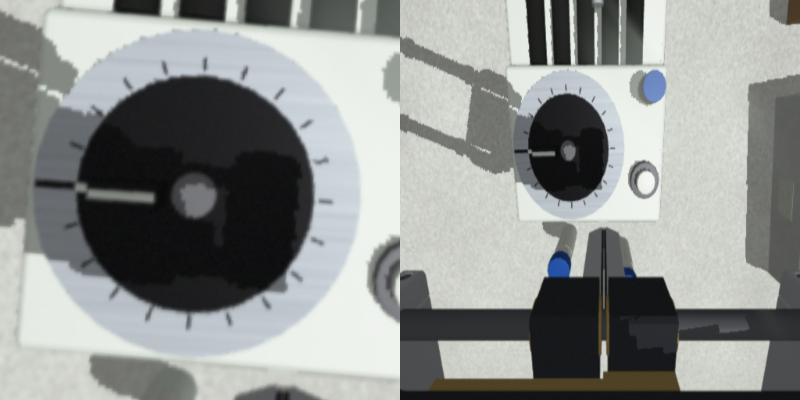

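The dial is still on the line and the button is out. The first press ended at 6 N with the tip at 86.3 mm, which is nominally fully in. A second, firmer press costs nothing and removes the doubt.

Run:
```python
from h import *
b=[.6345,-.1665]
r.move_to([*b,.13],down(np.radians(-5)))
for z in (.115,.113,.111):
    r.move_l([*b,z],vel=.02); print(z,telemetry.current_ee_pos()[2],telemetry.current_wrist_force()[2])
h=r.move_l([*b,.107],vel=.02,guard=12); r.hold(.2)
print(h,telemetry.current_ee_pos()[2],telemetry.current_wrist_force()[2])
r.move_l([*b,.16],vel=.1)
r.move_to([.57,-.17,.26],down(np.radians(-5)))
look("wrist","w5",("index_mark","target_line","specimen_jar")); print(telemetry.current_wrist_force(),telemetry.current_t())
r.sign_off()
```

```text
0.115 0.11516983108301916 2.920399546701797
0.113 0.11314468001459527 2.912512299180173
0.111 0.1112762830234491 6.47300092107775
True 0.1112515508143859 5.376408484989511
index_mark [([0.4613, -0.1242, 0.0848], 0.95)]
target_line []
specimen_jar [([0.6422, -0.0702, 0.0728], 0.95)]
[-0.46192271 -0.69087186 -0.25092048] 20.4333
the job is handed in; nothing more can be done
```

I turned the dial onto the long line, pressed the start button and handed the job in at about 20 s. No verdict is reported, so the results below rest on my own checks.

- **Dial:** I pushed the fin clockwise with closed fingers, from one side only: about 60°, a look, then about 6° more. Pictures after each stage show the mark within about 0.5–1° of the long line, roughly 1 mm. It was still on the line after the first press.
- **Button:** I pressed it twice, the second time to be sure. Both presses met a firm stop with the fingertips about 86 mm above the bench, at 5–6.5 N, which matches full travel. In the picture after the first press the button looked out again.
- **Other things:** In the pictures I viewed, the jar and upright tubes had not visibly moved. I did not compare the box, bottle and roller tubes before and after. The arm ended clear of everything, with almost no force on the wrist.

**Checks that disagreed or failed:**
- **Network positions:** From the wrist camera, the networks' mark and line positions differed by 3–4.5 mm after the dial was set. That is at the edge of their stated accuracy, so I relied on the picture geometry instead.
- **After the second press:** The network did not find the target line in the last picture, and I did not view that picture. The dial's line-up was therefore not rechecked by eye after the second press.

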